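# Lock the jar case with its key

## Robot

A 6-joint arm with a two-finger parallel gripper is mounted at the origin on the work surface. World frame = base frame: x ahead of the robot, y to its left, z up, the work surface at z = 0. Lengths are in mm, angles in rad, forces in N, time in s.
With the tool pointing down it reaches from about 300 to 775 mm from the base axis. Payload 14.6 kg.
Tool frame: the origin (TCP) lies midway between the tips of the shut fingers; the grasp point (between the pads) lies 19 mm behind it (manip.hold_point_z is the distance from the TCP to the grasp point, in mm); z points along the fingers, y is the direction in which the jaws open and shut (so a half turn about z gives the same grasp; the last joint's range is limited). The gripper opens to 94 mm and grips with 3 to 60 N. Pads are 16 mm wide; open, the fingers measure 119 mm over their backs; the gripper's body (75 mm by 177 mm) begins 78 mm behind the grasp point.
Start: joints at [1.054, 0.3, 1.521, -0, 1.321, -0.067], TCP at [239.128, 495.285, 180.946] pointing down, gripper open.
Joint ranges: [-3.03, 3.03], [-0.79, 2.21], [0.23, 2.52], [-1.04, 4.18], [0, 3.07], [-2.55, 2.55]. Speed limits (rad/s): [2.22, 2.22, 2.57, 3.14, 3.14, 3.14].

## Interface

Orientations are given as [roll, pitch, yaw] about the fixed x, y, z axes, in that order (R = Rz(yaw) Ry(pitch) Rx(roll)).
In Python, from cell import manip gives the robot as it stands.
- The arm moves only by the shell command python3 -m crank 'ROWS' [OPENING] [FORCE]. ROWS is JSON, a list of rows, each an object with "offset": the shift along the world's x, y, z in m, a list of three; "spin": the turn about the world's z in degrees. In form: [{"offset": [dx, dy, dz], "spin": spin}, ...]. A call has exactly 8 rows; each row is the pose to reach, as a shift and turn from the pose measured when the call began; what a row does not reach only later rows make up. A row lasts 1/12 s, in which the tool goes at most 41.7 mm and 7.16 degrees, less where a joint would pass 70% of its speed; a pose out of reach is approached as far as the arm can. A call with a gripper value outside its range is refused whole. OPENING is the opening, from 0 (shut) to 1 (fully open), set as the call begins (- or left out, the last holds). The fingers move at their own pace and stop on an object; FORCE is the grip in N (left out, the last holds). Time passes only in rows, so rows that repeat a pose let the fingers close, or fill a call up. It gives the time, the measured TCP pose, the force and the opening at its end, in the units of the state.
- manip.read_state(): the state, without advancing time (a new reading comes with each control period).
- manip.camera(name): name is "scene" or "top" or "wrist"; returns a dict with "pixels" (400x640x3 uint8, red, green, blue), "fx", "fy", "cx", "cy" (pixels), "extrinsics" (4x4, takes a point from world to camera coordinates); the wrist camera has in their place "hand_eye" (4x4, takes a point from camera to tool coordinates, whose origin is the TCP and whose axes are the flange's). Camera axes: x right, y down, z forward; pixel columns grow to the right and rows downward; lengths in mm; the calibration is good to about 2 mm. A picture is of the moment at which its call begins: read the wrist's pose just before it. There is no depth.
- manip.sign_off(): hands the job in, once; it reports no verdict.
Trained networks look in a picture, given as the dict that the camera call returned (one of the last four; its "shot" number tells which), for a name from the list of things; names that differ only in an ending like _2 or _b are one class to them, and where a whole thing is asked for, a point or a joint stands for the part that bears it (a point fixed in the world has none). Each returns a list of dicts, best first, with "conf" (0 to 1); they miss things now and then, are a little off and sometimes report something else, mostly with a low value. They report only what shows in the picture. A call takes as long as a camera call. They do not tell look-alikes from the thing itself.
- manip.search_frame(picture, name): "location" ([x, y, z] in mm, in world coordinates, good to about 4 mm: the middle of the surface that is visible of it).
- manip.masks_of(picture, name): "mask" (400x640 bool, what is visible of it).
The state is a dict: "clock": time; "joints": joint angles; "qd": joint speeds; "effort": joint torques, N m; "eef_pos": TCP position; "eef_rot": TCP orientation; "wrist_force": force on the tool from outside, world axes, zero at the start; "moment": the same for the moment, N m; "finger_gap": finger opening in mm.
Only numpy, scipy, OpenCV 4.12 (cv2) and the standard library are available. Lean on these libraries where they do the work, as an engineer would, in place of code of your own. Each camera call takes 0.05 s, during which the arm holds its last target. There are 200 camera calls.

## Task

Lock up the jar case: take the wooden-handled key out of its stand, push it fully home into the lock on the case's deck, and turn it clockwise as far as it goes, so that the steel arm lies across the lid. Turn the lock with the key only, not by pushing the arm; leave the key standing in the lock and do not disturb the jars.

Things in the scene. Friction and masses are not known exactly. Their poses are not given: they have to be found in the camera images.
- key_grip (a point): Centre of the key's handle, a pale wooden upright slab 60 (x) x 14 (y) x 42 mm (z), 67 mm above the blade's lower end. The key is 88 mm tall, 0.10 to 0.17 kg, upright in the stand, blade down. x runs along the broad side of handle and blade, z up the key. Turned half round it is the same key.
- key_tip (a point): Centre of the lower end of the key's steel blade; axes as key_grip. The blade is 22 mm (x) by 10 mm (y) and 32 mm long; above it is a round steel collar, 36 mm across and 6 mm thick, then a short neck and the handle.
- stand: Fixed wooden key stand, 85 x 75 x 50 mm (x, y, z), origin at the centre of its underside. A 26 x 14 mm slot in the middle of its top takes the blade; the key's collar rests on its top. Lift the key straight up at least 35 mm to free it.
- case: Fixed plywood jar case, 260 x 300 mm (x, y), 105 mm high, origin at the centre of its underside. Along its front (-x) edge runs an 80 mm wide pale wooden deck with the lock in its middle, its upright axis 90 mm from the origin towards -x; behind the deck is a clear lid.
- lock_mouth (a point): Centre of the keyhole, on the flush top face of the steel lock cylinder (51 mm across, in a 66 mm dark housing), 113 mm above the table. Turns with it: x along the slot's long side, z up. Slot 26 x 14 mm, 36 mm deep, chamfered 3 mm: about 0.2 rad of play for the key. Fully home, the collar rests on the face, the blade's end 32 mm below and the handle's centre 35 mm above this point.
- lock (a joint): Angle of the lock cylinder, rad: 0 = unlocked (arm along the case's +y, over the deck), growing clockwise seen from above to 1.57 = locked, at its stop (arm along the case's +x, across the lid's edge). Starts at 0 to 0.35. Steady friction of about 0.12 N m; it stays where it is left.
- latch_tip (a point): Outer end of the flat steel locking arm on the lock cylinder; the arm is 16 mm wide, 5 mm thick and lies just above the level of the cylinder's face, from 21 to 93 mm out from the axis. Axes as lock_mouth.
- jar_a_mid (a point): Centre of a closed white jar, 76 mm across and 75 mm high, 0.15 kg, standing on the table beyond the key stand; a bystander.
- jar_b_mid (a point): Centre of a closed white jar, 76 mm across and 75 mm high, 0.15 kg, standing on the clear lid, near its back edge; a bystander.
- jar_c_mid (a point): Centre of a closed white jar, 76 mm across and 75 mm high, 0.15 kg, standing in a well of the blue block; a bystander.
- jar_d_mid (a point): Centre of a closed white jar, 76 mm across and 75 mm high, 0.15 kg, standing in another well of the blue block; a bystander.
Not all that is in view belongs to the job. Leave any blue look-alike of the part that bears key_grip alone.

How it is judged (in metres and radians):
On the way, in this order (a step that is already met when the one before it is completed fails the run):
1. the key is fully home in the lock, which is not yet turned (horizontal distance between key_tip and lock_mouth below 0.006 m and z of key_tip in the frame of lock_mouth below -0.028 m and angle between key_tip's own z axis and vertical below 0.15 rad and value of joint lock below 0.7 rad), for 0.1 s.
2. the lock is turned to its stop with the key home in it (horizontal distance between key_tip and lock_mouth below 0.006 m and z of key_tip in the frame of lock_mouth below -0.028 m and angle between key_tip's own z axis and vertical below 0.15 rad and value of joint lock above 1.38 rad), for 0.2 s.
At the end, for the whole second after the job is handed in: The lock is turned to within 0.19 rad (11 degrees) of its stop at 1.57, and the key is left at rest, upright within 0.15 rad, its blade's end at least 28 mm below the keyhole's mouth and within 6 mm of its axis (all of step 2 and linear speed of key below 0.02 m/s); the robot touches nothing.
It fails at once if the locking arm or cylinder is pushed by the fingers (over 3 N) (contact force between the fingers and lock above 3 N).
It fails at once if jar a is shifted by more than 40 mm or tipped (distance of jar_a_mid from where it was at the start of the episode above 0.04 m or angle between jar_a_mid's own z axis and vertical above 0.5 rad).
It fails at once if jar b is shifted by more than 40 mm or tipped (distance of jar_b_mid from where it was at the start of the episode above 0.04 m or angle between jar_b_mid's own z axis and vertical above 0.5 rad).
It fails at once if jar c is shifted by more than 40 mm or tipped (distance of jar_c_mid from where it was at the start of the episode above 0.04 m or angle between jar_c_mid's own z axis and vertical above 0.5 rad).
It fails at once if jar d is shifted by more than 40 mm or tipped (distance of jar_d_mid from where it was at the start of the episode above 0.04 m or angle between jar_d_mid's own z axis and vertical above 0.5 rad).
It also fails if it takes over 45 s, if anything falls off the work surface, if the arm or the gripper's body presses on something with over 40 N, if the wrist force passes 120 N, or if a joint passes its speed limit or range.

## Working session

There is one attempt and no reset: what is moved stays moved. The work goes in short steps, Python scripts to look and compute and a shell command to move; the robot and the scene stay as the last step left them, time stands still between calls to the robot, and variables do not carry over. Pictures are saved under pics/ and viewed, about 8 in all and at most 12, crops included, and the job is handed in when it is done.

```bash
ls; mkdir -p pics; cat > h.py <<'E'
import numpy as np, cv2
from cell import manip
from scipy.spatial.transform import Rotation as R
def save(img,name,crop=None,s=1):
    p=img
    if crop: x0,y0,x1,y1=crop; p=p[y0:y1,x0:x1]
    p=cv2.resize(p,None,fx=s,fy=s,interpolation=cv2.INTER_CUBIC)
    cv2.imwrite('pics/'+name,p[:,:,::-1])
def w2c(cam,st=None):
    if 'extrinsics' in cam: return np.array(cam['extrinsics'])
    T=np.eye(4);T[:3,:3]=R.from_euler('xyz',st['eef_rot']).as_matrix();T[:3,3]=st['eef_pos']
    return np.linalg.inv(T@np.array(cam['hand_eye']))
def proj(cam,P,st=None):
    E=w2c(cam,st);c=E[:3,:3]@np.array(P,float)+E[:3,3]
    return np.array([cam['fx']*c[0]/c[2]+cam['cx'],cam['fy']*c[1]/c[2]+cam['cy']])
def atz(cam,uv,z,st=None):
    E=np.linalg.inv(w2c(cam,st));d=E[:3,:3]@np.array([(uv[0]-cam['cx'])/cam['fx'],(uv[1]-cam['cy'])/cam['fy'],1])
    o=E[:3,3];return o+d*(z-o[2])/d[2]
E
python3 - <<'E'
from h import *
st=manip.read_state();print(st)
ims=[]
for n in ['top','scene']:
    c=manip.camera(n);ims.append(c['pixels'])
    for k in ['key_grip','stand','case','lock','latch_tip','jar_a_mid','lock_mouth']:
        for m in manip.search_frame(c,k)[:5]:
            print(n,k,np.round(m['location']),round(m['conf'],2),np.round(proj(c,m['location'])))
save(np.vstack(ims),'a.png',s=.75)
save(ims[0],'top.png');save(ims[1],'scene.png')
E
```

```text
pics
{'clock': 0.0, 'joints': array([ 1.05441791e+00,  3.00488027e-01,  1.52158834e+00,  1.01273649e-05,
        1.32068589e+00, -6.65894460e-02]), 'qd': array([ 0.0012788 ,  0.00116947, -0.00082055, -0.00088281, -0.00087158,
       -0.00133369]), 'effort': array([-1.12049293e-03, -5.31815064e+01, -3.52725792e+01,  7.07434723e-02,
        2.44842202e-02, -1.25744891e-04]), 'eef_pos': array([238.97728667, 495.04519351, 180.37398909]), 'eef_rot': array([-3.14042630e+00, -8.76130055e-05,  2.69180112e+00]), 'wrist_force': array([-0.63043772, -0.02390782,  0.39345384]), 'moment': array([-0.00339123,  0.0044032 ,  0.03765169]), 'finger_gap': 94.13885412887994}
top key_grip [ 485. -325.  101.] 0.71 [483. 235.]
top key_grip [ 386. -325.   75.] 0.69 [478. 273.]
top stand [ 481. -312.   48.] 0.93 [469. 237.]
top stand [ 673. -317.   80.] 0.36 [477. 168.]
top case [657. -10. 103.] 0.7 [368. 161.]
top lock [604.  35. 115.] 0.87 [350. 177.]
top latch_tip [604.  31. 113.] 0.59 [352. 177.]
top jar_a_mid [ 674. -318.   76.] 0.7 [476. 168.]
top lock_mouth [605.  36. 114.] 0.65 [350. 177.]
scene key_grip [ 496. -333.   85.] 0.87 [200. 272.]
scene key_grip [ 398. -339.   66.] 0.53 [181. 258.]
scene stand [ 521. -343.   52.] 0.74 [204. 285.]
scene case [712. -39. 108.] 0.76 [323. 251.]
scene case [ 696. -334.   73.] 0.63 [243. 318.]
scene lock [605.  40. 110.] 0.72 [316. 217.]
scene latch_tip [606.  38. 116.] 0.51 [316. 216.]
scene jar_a_mid [ 697. -334.   72.] 0.81 [243. 318.]
scene jar_a_mid [759.  16. 181.] 0.22 [348. 233.]
scene lock_mouth [606.  38. 112.] 0.74 [316. 217.]
```

View pics/a.png

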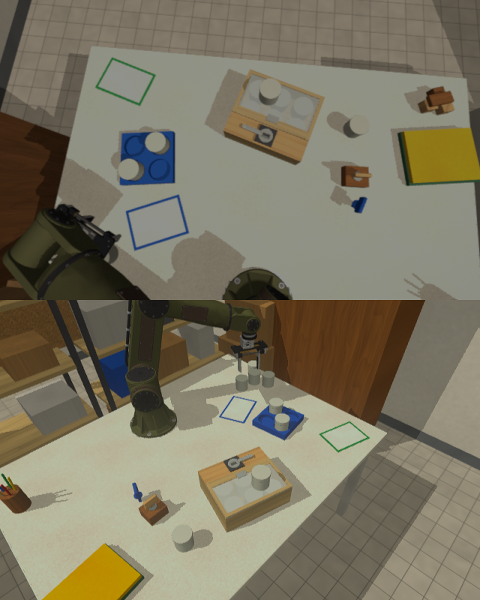

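```bash
python3 - <<'E'
from h import *
i=cv2.imread('pics/top.png')
a=cv2.resize(i[205:305,425:535],None,fx=5,fy=5,interpolation=cv2.INTER_CUBIC)
b=cv2.resize(i[130:210,295:425],None,fx=6,fy=6,interpolation=cv2.INTER_CUBIC)
b=cv2.resize(b,None,fx=.8,fy=.8)
cv2.imwrite('pics/crop1.png',a)
cv2.imwrite('pics/crop2.png',b)
E
```

```text
(no output)
```

The combined picture shows the case at top px (365,155), with the lock at (352,177). Candidates for the key are the pale handle in the brown stand at (478,235), the blue look-alike at (478,273), and a brown wooden object at (583,133). I choose the one in the stand and check it in a crop.

View pics/crop1.png

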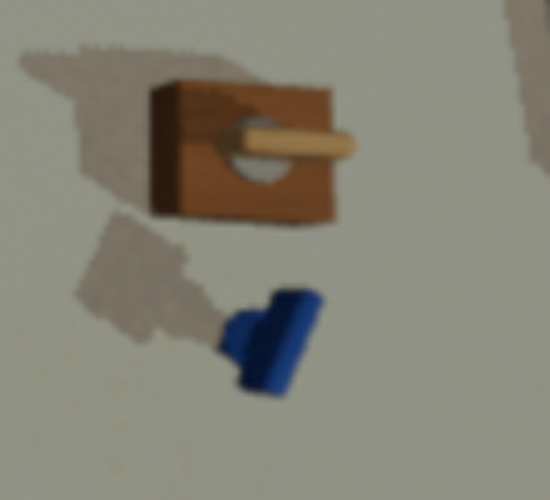

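```bash
python3 - <<'E'
from h import *
c=manip.camera('top')
for k in ['key_grip','stand','lock','latch_tip','case']:
    for m in manip.masks_of(c,k)[:2]:
        M=m['mask'];ys,xs=np.nonzero(M)
        z={'key_grip':88+18,'stand':50,'lock':115,'latch_tip':115,'case':105}[k]
        P=np.array([atz(c,(x,y),z)[:2] for x,y in zip(xs,ys)]).astype(np.float32)
        print(k,round(m['conf'],2),M.sum(),xs.mean().round(1),ys.mean().round(1),P.mean(0).round(1),cv2.minAreaRect(P))
print(w2c(c).round(3))
E
```

```text
key_grip 0.72 193 480.5 234.2 [ 485. -318.] ((484.7048645019531, -322.0903625488281), (28.83132553100586, 63.550193786621094), 5.557703495025635)
key_grip 0.65 273 479.1 272.2 [ 386.7 -315.2] ((390.0263977050781, -313.9608459472656), (39.38828659057617, 59.25851058959961), 61.486114501953125)
stand 0.94 865 471.4 236.1 [ 484.7 -316.8] ((486.459228515625, -320.0618591308594), (80.87738037109375, 105.33109283447266), 3.1904456615448)
lock 0.76 424 347.6 177.6 [601.6  42.9] ((598.752197265625, 56.602291107177734), (113.2015609741211, 49.79233932495117), 84.54476928710938)
latch_tip 0.69 422 347.9 177.9 [601.1  42.1] ((598.6980590820312, 56.68912887573242), (114.34903717041016, 50.38008117675781), 84.19770812988281)
case 0.79 10011 365.4 158.9 [663.   -1.9] ((674.2537231445312, 0.4438018798828125), (304.7206115722656, 288.3453369140625), 74.236328125)
[[ 9.70000e-02 -9.95000e-01 -1.00000e-03  5.81840e+01]
 [-9.75000e-01 -9.50000e-02 -2.02000e-01  5.77061e+02]
 [ 2.00000e-01  2.10000e-02 -9.79000e-01  9.76658e+02]
 [ 0.00000e+00  0.00000e+00  0.00000e+00  1.00000e+00]]
```

The crop confirms the choice: the pale wooden handle in the stand, with its top edge running from about (474,233) to (496,234), close to world y. The blue look-alike stands apart at (478,273).

View pics/crop2.png

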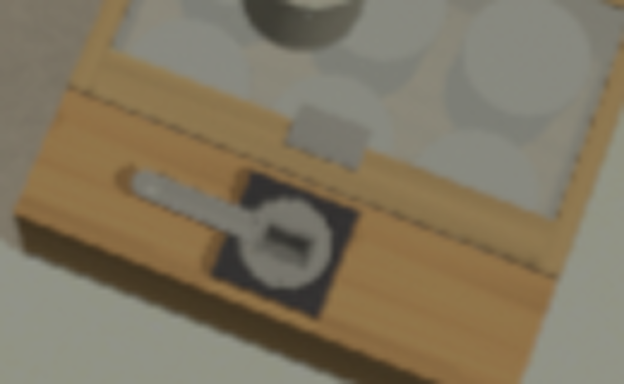

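```bash
python3 -m crank '[{"offset":[0.02,-0.03,0.03],"spin":-7},{"offset":[0.04,-0.065,0.06],"spin":-14},{"offset":[0.06,-0.1,0.09],"spin":-21},{"offset":[0.08,-0.135,0.12],"spin":-28},{"offset":[0.1,-0.17,0.12],"spin":-35},{"offset":[0.12,-0.205,0.12],"spin":-42},{"offset":[0.14,-0.24,0.12],"spin":-49},{"offset":[0.16,-0.275,0.12],"spin":-56}]' 1 30
```

```text
clock: 1.77
eef_pos: [389.1, 237.0, 301.4]
eef_rot: [3.14, -0.0, 1.709]
wrist_force: [0.6, 0.5, -0.2]
finger_gap: 94.0
```

The crop shows the lock cylinder at crop px (285,243), which is top px (354,181). The slot is parallel to the arm, and the arm points toward (135,183), about along case +y, so the lock is near 0.

```bash
python3 -m crank '[{"offset":[0.01,-0.04,0],"spin":-2},{"offset":[0.02,-0.08,0],"spin":-4},{"offset":[0.03,-0.12,0],"spin":-6},{"offset":[0.04,-0.16,0],"spin":-8},{"offset":[0.05,-0.2,0],"spin":-8},{"offset":[0.06,-0.24,0],"spin":-8},{"offset":[0.07,-0.28,0],"spin":-8},{"offset":[0.08,-0.32,0],"spin":-8}]'
python3 -m crank '[{"offset":[0,-0.04,-0.01],"spin":0},{"offset":[0,-0.08,-0.02],"spin":0},{"offset":[0,-0.12,-0.03],"spin":0},{"offset":[0,-0.16,-0.04],"spin":0},{"offset":[0,-0.2,-0.05],"spin":0},{"offset":[0.01,-0.23,-0.06],"spin":0},{"offset":[0.01,-0.23,-0.06],"spin":0},{"offset":[0.01,-0.23,-0.06],"spin":0}]'
cat > look.py <<'E'
from h import *
import sys
st=manip.read_state();c=manip.camera('wrist')
print(st['eef_pos'].round(1),st['eef_rot'].round(3),st['joints'].round(2),st['clock'],st['finger_gap'].round(1),st['wrist_force'].round(1))
np.save('w.npy',dict(c=c,st=st),allow_pickle=True)
save(c['pixels'],sys.argv[1])
for k,z in [(a.split(':')[0],float(a.split(':')[1])) for a in sys.argv[2:]]:
    for m in manip.masks_of(c,k)[:2]:
        ys,xs=np.nonzero(m['mask'])
        P=np.array([atz(c,(x,y),z,st)[:2] for x,y in zip(xs,ys)]).astype(np.float32)
        print(k,round(m['conf'],2),len(xs),xs.mean().round(1),ys.mean().round(1),P.mean(0).round(1),[np.round(v,1) for v in cv2.minAreaRect(P)])
E
python3 look.py wr1.png key_grip:106 stand:50
```

```text
clock: 2.43
eef_pos: [469.1, -85.2, 301.6]
eef_rot: [3.14, -0.0, 1.569]
wrist_force: [0.5, 0.6, 0.0]
finger_gap: 94.0
clock: 3.1
eef_pos: [478.7, -316.1, 240.3]
eef_rot: [3.141, -0.002, 1.567]
wrist_force: [0.6, 0.1, 0.0]
finger_gap: 93.7Traceback (most recent call last):
  File "look.py", line 4, in <module>
    print(st['eef_pos'].round(1),st['eef_rot'].round(3),st['joints'].round(2),st['clock'],st['finger_gap'].round(1),st['wrist_force'].round(1))
                                                                                          ^^^^^^^^^^^^^^^^^^^^^^
AttributeError: 'float' object has no attribute 'round'
```

```bash
sed -i "s/st\['finger_gap'\].round(1)/round(st['finger_gap'],1)/" look.py
python3 look.py wr1.png key_grip:106 stand:50
```

```text
[ 479.  -315.1  241.3] [ 3.140e+00 -1.000e-03  1.568e+00] [-0.65  0.31  1.36  0.    1.46 -0.64] 3.15 94.3 [0.3 0.7 0.3]
key_grip 0.92 1042 244.8 190.0 [ 395.2 -321.1] [array([ 395.1, -318. ]), array([35.2, 58. ]), np.float64(69.1)]
key_grip 0.62 830 321.9 189.4 [ 487.  -320.8] [array([ 486.5, -324. ]), array([62.9, 29.7]), np.float64(89.8)]
stand 0.56 2726 321.3 179.1 [ 487.5 -321. ] [array([ 487.9, -325.2]), array([75.4, 93.2]), np.float64(1.8)]
```

View pics/wr1.png

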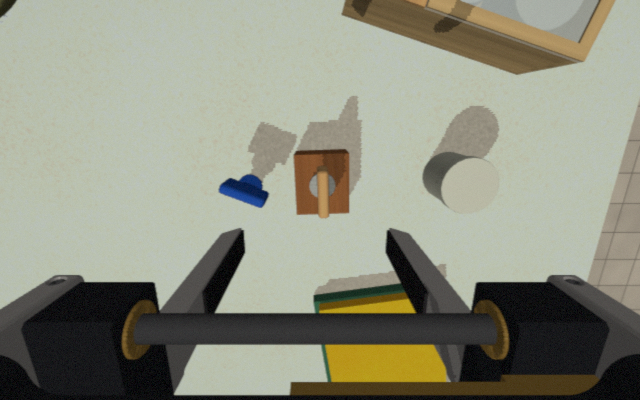

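The wrist picture shows the handle at (322,170–217) in the stand, with the grey collar at (322,186), the blue look-alike at (245,190) and jar a at (468,185). I refine the handle by colour.

```bash
python3 - <<'E'
from h import *
d=np.load('w.npy',allow_pickle=True).item();c,st=d['c'],d['st']
p=c['pixels'].astype(int)[140:225,285:360];hsv=cv2.cvtColor(c['pixels'],cv2.COLOR_RGB2HSV)[140:225,285:360]
print(p[60,38],p[30,15],p[70,38],p[45,33])
m=(p[...,0]>150)&(p[...,0]-p[...,2]>60)
n,l,s,ce=cv2.connectedComponentsWithStats(m.astype(np.uint8));i=1+np.argmax(s[1:,4]);print(s[i],ce[i]+[285,140])
ys,xs=np.nonzero(l==i)
for r in range(ys.min(),ys.max()+1,5):
    q=xs[ys==r];print(r+140,q.min()+285,q.max()+285)
for yy in (-295,-325,-355): print(yy,proj(c,[487,yy,106],st).round(1))
print(proj(c,[487,-325,56],st).round(1),atz(c,(322,186),56,st).round(1),np.linalg.inv(w2c(c,st))[:3,3])
E
python3 - <<'E'
import cv2
i=cv2.imread('pics/wr1.png')[135:230,280:365];cv2.imwrite('pics/wr1c.png',cv2.resize(i,None,fx=6,fy=6,interpolation=cv2.INTER_CUBIC))
E
```

```text
[186 149  95] [124  75  42] [189 151  95] [153 117  73]
[ 33  33  11  45 417] [322.61870504 194.86570743]
173 319 326
178 318 326
183 318 326
188 318 327
193 318 327
198 318 327
203 319 327
208 319 327
213 319 327
-295 [322.  168.1]
-325 [321.9 192.9]
-355 [321.8 216.6]
[321.  183.3] [ 488.3 -328.7   56. ] [ 478.59825861 -233.91583972  444.10935339]
```

View pics/wr1c.png

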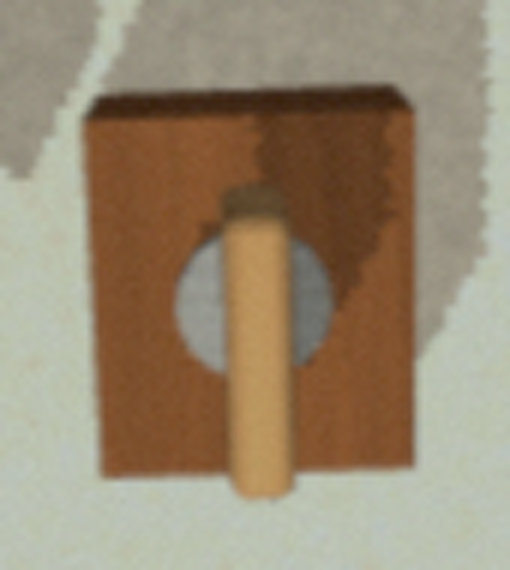

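```bash
python3 -m crank '[{"offset":[0.004,-0.006,-0.02],"spin":1},{"offset":[0.009,-0.012,-0.045],"spin":1.5},{"offset":[0.009,-0.012,-0.075],"spin":1.5},{"offset":[0.009,-0.012,-0.105],"spin":1.5},{"offset":[0.009,-0.012,-0.135],"spin":1.5},{"offset":[0.009,-0.012,-0.16],"spin":1.5},{"offset":[0.009,-0.012,-0.171],"spin":1.5},{"offset":[0.009,-0.012,-0.171],"spin":1.5}]'
python3 -m crank '[{"offset":[0,0,0],"spin":0},{"offset":[0,0,0],"spin":0},{"offset":[0,0,0],"spin":0},{"offset":[0,0,0],"spin":0},{"offset":[0,0,0],"spin":0},{"offset":[0,0,0],"spin":0},{"offset":[0,0,0],"spin":0},{"offset":[0,0,0],"spin":0}]' 0 35
python3 look.py wr2.png key_grip:106
```

```text
clock: 3.97
eef_pos: [487.8, -325.0, 70.0]
eef_rot: [3.141, -0.001, 1.597]
wrist_force: [-0.1, -0.6, -0.0]
finger_gap: 93.7
clock: 4.63
eef_pos: [487.8, -325.0, 70.1]
eef_rot: [3.141, -0.001, 1.597]
wrist_force: [-0.1, -0.1, 0.4]
finger_gap: 44.4
[ 487.8 -325.    70.1] [ 3.141e+00 -1.000e-03  1.597e+00] [-0.65  0.49  1.53  0.    1.12 -0.68] 4.6333 44.4 [-0.1 -0.1  0.4]
key_grip 0.94 4218 180.4 230.4 [ 404.8 -314.9] [array([ 403.9, -310.9]), array([42.2, 56.4]), np.float64(67.3)]
key_grip 0.82 2535 315.9 237.9 [ 487.8 -318. ] [array([ 487.7, -322. ]), array([25.5, 66.3]), np.float64(0.4)]
```

```bash
python3 -m crank '[{"offset":[0,0,0],"spin":0},{"offset":[0,0,0],"spin":0},{"offset":[0,0,0],"spin":0},{"offset":[0,0,0],"spin":0},{"offset":[0,0,0],"spin":0},{"offset":[0,0,0],"spin":0},{"offset":[0,0,0],"spin":0},{"offset":[0,0,0],"spin":0}]' 0 40
python3 look.py wr2.png key_grip:106; python3 -c "
import cv2
i=cv2.imread('pics/wr2.png')[180:330,220:420];cv2.imwrite('pics/wr2c.png',cv2.resize(i,None,fx=3,fy=3))"
```

```text
clock: 5.4
eef_pos: [487.8, -325.0, 70.0]
eef_rot: [3.141, -0.002, 1.597]
wrist_force: [-0.1, 0.3, -0.8]
finger_gap: 13.8
[ 487.8 -325.    70. ] [ 3.141e+00 -2.000e-03  1.597e+00] [-0.65  0.49  1.53  0.    1.12 -0.68] 5.4 13.8 [-0.1  0.3 -0.8]
key_grip 0.81 4246 180.4 230.4 [ 404.8 -314.8] [array([ 403.8, -310.8]), array([41.9, 56.9]), np.float64(68.3)]
key_grip 0.78 2481 314.8 238.5 [ 487.1 -318.4] [array([ 487.6, -321.9]), array([25.6, 67.5]), np.float64(2.6)]
```

View pics/wr2c.png

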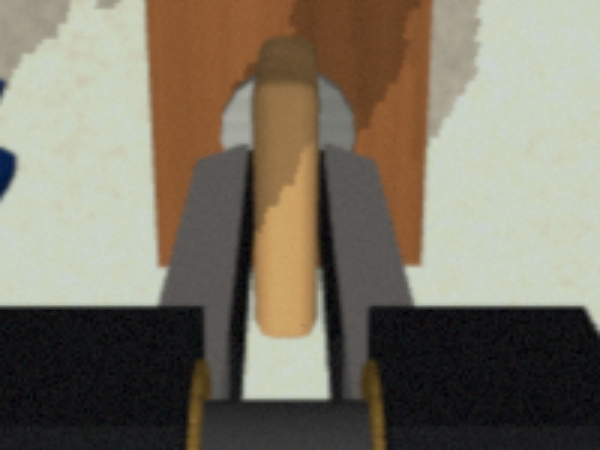

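The handle sits gripped between the pads (gap 13.8 mm), with its top face spanning rows ≈207–293 at column ≈316. Next I measure its offset in the hand and lift.

```bash
python3 - <<'E'
from h import *
d=np.load('w.npy',allow_pickle=True).item();c,st=d['c'],d['st']
print(atz(c,(315.3,207.),106,st).round(1),atz(c,(315.5,292.5),106,st).round(1))
E
python3 -m crank '[{"offset":[0,0,0.02],"spin":0},{"offset":[0,0,0.04],"spin":0},{"offset":[0,0,0.06],"spin":0},{"offset":[0,0,0.08],"spin":0},{"offset":[0,0,0.11],"spin":0},{"offset":[0,0,0.14],"spin":0},{"offset":[0,0,0.15],"spin":0},{"offset":[0,0,0.15],"spin":0}]'
python3 -m crank '[{"offset":[0.012,0.035,0],"spin":-2},{"offset":[0.024,0.07,0],"spin":-4},{"offset":[0.036,0.105,0],"spin":-6},{"offset":[0.048,0.14,0],"spin":-8},{"offset":[0.06,0.175,0],"spin":-10},{"offset":[0.07,0.205,0],"spin":-12},{"offset":[0.077,0.235,0],"spin":-14},{"offset":[0.077,0.235,0],"spin":-14}]'
python3 look.py wr3.png lock:113 lock_mouth:113
python3 - <<'E'
from h import *
c=manip.camera('top')
for k in ['lock','lock_mouth']:
  print([(m['location'],m['conf']) for m in manip.search_frame(c,k)[:2]])
E
```

```text
[ 486.9 -297.5  106. ] [ 488.6 -356.   106. ]
clock: 6.17
eef_pos: [488.5, -325.5, 222.3]
eef_rot: [3.138, 0.001, 1.597]
wrist_force: [0.4, 0.8, -1.4]
finger_gap: 13.5
clock: 6.83
eef_pos: [565.7, -85.8, 219.8]
eef_rot: [3.141, 0.0, 1.355]
wrist_force: [-0.0, 0.2, -1.4]
finger_gap: 13.4
[565.7 -85.8 219.8] [3.141 0.    1.355] [-0.21  0.32  1.4  -0.    1.42  0.  ] 6.8333 13.4 [-0.   0.2 -1.4]
lock 0.7 3132 321.6 63.0 [599.   37.4] [array([595.8,  45.1]), array([91.1, 51. ]), np.float64(87.5)]
lock 0.37 47775 393.4 118.7 [659.9 -32.2] [array([669.7, -34.8]), array([224. , 256.2]), np.float64(73.5)]
lock_mouth 0.81 3247 321.7 62.7 [599.1  37.6] [array([595.7,  44.9]), array([92. , 51.1]), np.float64(87.4)]
[([604.2, 35.9, 113.3], 0.78)]
[([604.4, 33.7, 110.8], 0.87), ([426.5, 496.2, 86.1], 0.55)]
```

View pics/wr3.png

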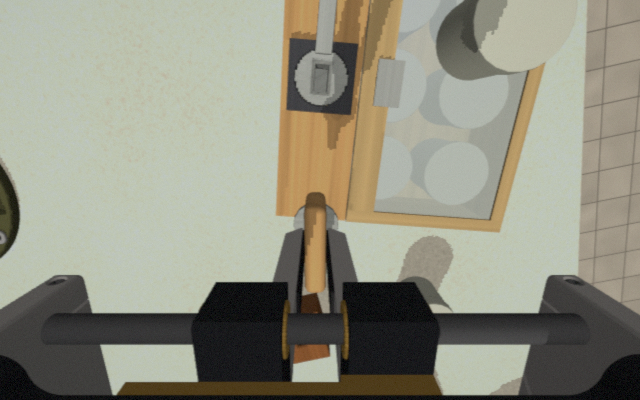

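The wrist view shows the key held clear of the table. The lock cylinder is at about (321,77), with its slot parallel to the arm, which runs up to (327,0). I'll close in on a crop to measure the slot.

```bash
python3 -c "
import cv2
i=cv2.imread('pics/wr3.png')[0:125,275:375];cv2.imwrite('pics/wr3c.png',cv2.resize(i,None,fx=6,fy=6,interpolation=cv2.INTER_CUBIC)[150:])"
```

```text
(no output)
```

View pics/wr3c.png

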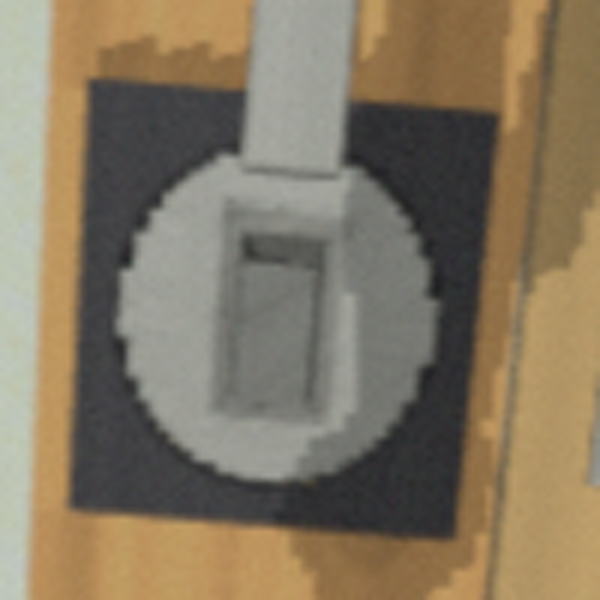

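```bash
python3 - <<'E'
from h import *
d=np.load('w.npy',allow_pickle=True).item();c,st=d['c'],d['st']
f=lambda p,z:atz(c,(274.6+p[0]/6,24.6+p[1]/6),z,st)[:2]
a=lambda v:np.degrees(np.arctan2(v[1],v[0])).round(1)
H=[f(p,113) for p in [(90,80),(500,112),(455,540),(70,508)]]
S=[f(p,113) for p in [(226,198),(346,206),(328,418),(210,412)]]
print('H',np.mean(H,0).round(1),[np.linalg.norm(H[i]-H[i-1]).round(1) for i in range(4)],a(H[0]-H[3]),a(H[1]-H[2]))
print('S',np.mean(S,0).round(1),[np.linalg.norm(S[i]-S[i-1]).round(1) for i in range(4)],a(S[0]-S[3]),a(S[1]-S[2]))
print('cyl',f((278,317),113).round(1),[f(p,113).round(1) for p in [(117,310),(438,310),(278,482)]])
print('arm',a(f((258,0),118)-f((243,170),118)),a(f((357,0),118)-f((347,175),118)))
# key handle top (z=TCP+36) prediction vs picture
T=st['eef_pos'];x=np.array([np.cos(1.355),np.sin(1.355)])
for o in (-31.7,-1.7,28.3): print(proj(c,[*(T[:2]+x*o),T[2]+36],st).round(1))
E
```

```text
H [595.9  25.3] [np.float64(64.9), np.float64(65.2), np.float64(65.5), np.float64(65.2)] 73.2 73.3
S [595.9  26.4] [np.float64(32.6), np.float64(19.3), np.float64(32.3), np.float64(19.6)] 72.8 73.2
cyl [595.8  25.3] [array([570.3,  32. ]), array([621.5,  20.7]), array([5.904e+02, 2.000e-01])]
arm 72.1 75.0
[315.6 293.3]
[315.6 251.5]
[315.6 205.8]
```

```bash
python3 -m crank '[{"offset":[0.008,0.025,0],"spin":-2},{"offset":[0.017,0.055,0],"spin":-4},{"offset":[0.025,0.085,0],"spin":-4.6},{"offset":[0.03,0.11,0],"spin":-4.6},{"offset":[0.0307,0.1132,0],"spin":-4.6},{"offset":[0.0307,0.1132,-0.02],"spin":-4.6},{"offset":[0.0307,0.1132,-0.03],"spin":-4.6},{"offset":[0.0307,0.1132,-0.03],"spin":-4.6}]'
python3 look.py wr4.png
python3 -c "
import cv2
i=cv2.imread('pics/wr4.png')[120:330,210:430];cv2.imwrite('pics/wr4c.png',cv2.resize(i,None,fx=2.7,fy=2.7,interpolation=cv2.INTER_CUBIC))"
```

```text
clock: 7.8
eef_pos: [594.6, 20.6, 188.9]
eef_rot: [-3.14, 0.003, 1.271]
wrist_force: [-1.5, -0.4, -1.8]
finger_gap: 13.5
[594.6  20.6 188.9] [-3.140e+00  3.000e-03  1.271e+00] [-0.03  0.4   1.37 -0.    1.37  0.27] 7.8 13.5 [-1.5 -0.4 -1.8]
```

View pics/wr4c.png

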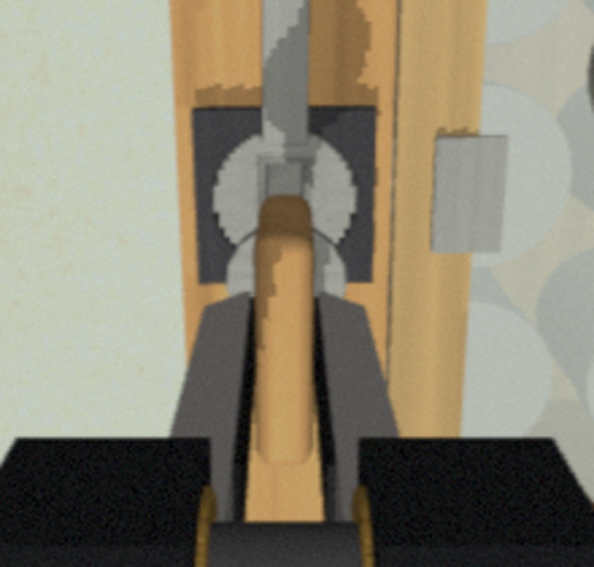

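The key stands about 25 mm above and short of the keyhole. The slot's far end is at crop (285,160), and the housing corners are (193,107), (376,107), (372,283) and (200,284). The arm had not settled, so I re-measure from this picture and correct.

```bash
python3 - <<'E'
from h import *
d=np.load('w.npy',allow_pickle=True).item();c,st=d['c'],d['st']
f=lambda p,z:atz(c,(209.8+p[0]/2.7,119.8+p[1]/2.7),z,st)[:2]
a=lambda v:np.degrees(np.arctan2(v[1],v[0])).round(1)
H=[f(p,113) for p in [(193,107),(376,107),(372,283),(200,284)]]
print('H',np.mean(H,0).round(1),[np.linalg.norm(H[i]-H[i-1]).round(1) for i in range(4)],a(H[0]-H[3]),a(H[1]-H[2]))
print('cyl l/r',f((214,197),113).round(1),f((357,197),113).round(1),'slot end',f((285,157),113).round(1))
z=st['eef_pos'][2]+36
k1,k2=f((285,233),z),f((285,463),z);print('key top',k1,k2,(k1+k2)/2,np.linalg.norm(k1-k2),a(k1-k2),'collar',f((286,290),z-50).round(1))
s=manip.read_state();print(s['eef_pos'],s['eef_rot'],s['clock'])
E
```

```text
H [596.3  25.8] [np.float64(66.9), np.float64(64.6), np.float64(66.4), np.float64(64.8)] 73.2 73.4
cyl l/r [571.6  33.9] [621.4  18.5] slot end [600.7  40.5]
key top [602.92201242  47.50182883] [585.65515376  -8.27066019] [594.28858309  19.61558432] 58.384201104309504 72.8 collar [593.2  15.2]
[595.15482143  20.59022586 190.47214482] [3.14094421e+00 2.06808294e-03 1.27037301e+00] 7.85
```

```bash
python3 -m crank '[{"offset":[0.0007,0.003,0],"spin":0.2},{"offset":[0.0015,0.0063,0],"spin":0.2},{"offset":[0.0015,0.0063,-0.003],"spin":0.2},{"offset":[0.0015,0.0063,-0.006],"spin":0.2},{"offset":[0.0015,0.0063,-0.009],"spin":0.2},{"offset":[0.0015,0.0063,-0.011],"spin":0.2},{"offset":[0.0015,0.0063,-0.011],"spin":0.2},{"offset":[0.0015,0.0063,-0.011],"spin":0.2}]'
python3 -c "
from h import *
for i in range(3):
  s=manip.read_state();print(s['eef_pos'],s['eef_rot'],s['clock'])"
```

```text
clock: 8.52
eef_pos: [596.6, 26.9, 179.4]
eef_rot: [3.141, 0.002, 1.274]
wrist_force: [0.3, 0.2, -1.8]
finger_gap: 13.3
[596.62863187  26.88139656 179.40219724] [3.14109644e+00 2.08886240e-03 1.27386028e+00] 8.5167
[596.62863187  26.88139656 179.40219724] [3.14109644e+00 2.08886240e-03 1.27386028e+00] 8.5167
[596.62863187  26.88139656 179.40219724] [3.14109644e+00 2.08886240e-03 1.27386028e+00] 8.5167
```

```bash
python3 -m crank '[{"offset":[0,0,-0.004],"spin":0},{"offset":[0,0,-0.008],"spin":0},{"offset":[0,0,-0.012],"spin":0},{"offset":[0,0,-0.016],"spin":0},{"offset":[0,0,-0.019],"spin":0},{"offset":[0,0,-0.022],"spin":0},{"offset":[0,0,-0.024],"spin":0},{"offset":[0,0,-0.024],"spin":0}]'
```

```text
clock: 9.18
eef_pos: [596.5, 26.9, 154.9]
eef_rot: [-3.141, 0.002, 1.274]
wrist_force: [0.5, -0.5, -1.4]
finger_gap: 13.6
```

No contact force at about 11 mm depth, so I continue down.

```bash
python3 -m crank '[{"offset":[0,0,-0.004],"spin":0},{"offset":[0,0,-0.008],"spin":0},{"offset":[0,0,-0.012],"spin":0},{"offset":[0,0,-0.015],"spin":0},{"offset":[0,0,-0.018],"spin":0},{"offset":[0,0,-0.020],"spin":0},{"offset":[0,0,-0.0215],"spin":0},{"offset":[0,0,-0.0215],"spin":0}]'
```

```text
clock: 9.85
eef_pos: [596.4, 26.9, 133.1]
eef_rot: [-3.141, 0.002, 1.274]
wrist_force: [-0.1, 0.7, -1.9]
finger_gap: 13.5
```

```bash
python3 -m crank '[{"offset":[0,0,-0.0005],"spin":0},{"offset":[0,0,-0.001],"spin":0},{"offset":[0,0,-0.0015],"spin":0},{"offset":[0,0,-0.002],"spin":0},{"offset":[0,0,-0.0025],"spin":0},{"offset":[0,0,-0.003],"spin":0},{"offset":[0,0,-0.003],"spin":0},{"offset":[0,0,-0.003],"spin":0}]'
python3 look.py wr5.png
python3 - <<'E'
from h import *
c=manip.camera('scene');s=c['pixels']
w=cv2.imread('pics/wr5.png')[100:330,190:450,::-1]
a=cv2.resize(s[160:260,255:385],None,fx=3,fy=3,interpolation=cv2.INTER_CUBIC)
b=cv2.resize(w,(390,345));b=b[:300]
save(np.hstack([a,b]),'v5.png')
E
```

```text
clock: 10.52
eef_pos: [597.1, 26.8, 132.6]
eef_rot: [3.139, 0.002, 1.274]
wrist_force: [-5.8, -0.5, 18.4]
finger_gap: 13.5
[597.1  26.8 132.6] [3.139e+00 2.000e-03 1.274e+00] [-0.02  0.45  1.44 -0.    1.26  0.28] 10.5167 13.5 [-5.8 -0.5 18.4]
```

View pics/v5.png

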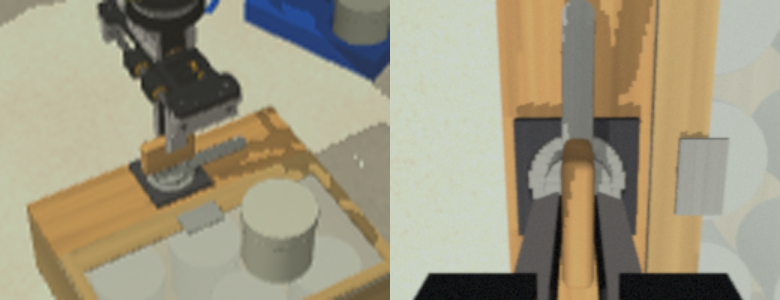

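The left panel shows the key's handle sitting low over the cylinder. The collar is on the face in the wrist view, and 18 N of upward force at TCP z 132.6 matches the predicted seat, so the key is home. Now the clockwise turn.

```bash
python3 -m crank '[{"offset":[0,0,0],"spin":0},{"offset":[0,0,0],"spin":-5},{"offset":[0.0001,-0.0001,0],"spin":-10},{"offset":[0.0002,-0.0002,0],"spin":-15},{"offset":[0.0003,-0.0003,0],"spin":-20},{"offset":[0.0004,-0.0004,0],"spin":-25},{"offset":[0.0005,-0.0005,0],"spin":-30},{"offset":[0.0005,-0.0005,0],"spin":-30}]' 0 50
python3 -c "
from h import *
s=manip.read_state();print(s['moment'],s['joints'])"
```

```text
clock: 11.28
eef_pos: [597.6, 26.7, 132.8]
eef_rot: [3.14, 0.001, 0.746]
wrist_force: [-1.1, 3.3, 1.7]
finger_gap: 13.1
[ 0.79778798  0.57930549 -0.02563161] [-0.01539793  0.44694412  1.43463583 -0.00236545  1.2594167   0.8097887 ]
```

```bash
python3 -m crank '[{"offset":[0,-0.0001,0],"spin":-5},{"offset":[0,-0.0003,0],"spin":-10},{"offset":[0.0001,-0.0005,0],"spin":-15},{"offset":[0.0001,-0.0006,0],"spin":-20},{"offset":[0.0001,-0.0007,0],"spin":-25},{"offset":[0.0001,-0.0008,0],"spin":-30},{"offset":[0.0001,-0.001,0],"spin":-35},{"offset":[0.0001,-0.001,0],"spin":-35}]'
python3 look.py wr6.png lock:113
python3 -c "
from h import *
s=manip.read_state();print(s['moment'],s['joints'])
c=manip.camera('top')
save(c['pixels'],'t6.png',(295,110,425,210),5)"
```

```text
clock: 11.95
eef_pos: [597.9, 25.9, 132.9]
eef_rot: [3.14, 0.0, 0.134]
wrist_force: [1.7, 2.0, -0.5]
finger_gap: 13.3
[597.9  25.9 132.9] [3.14  0.    0.134] [-0.02  0.45  1.43 -0.    1.26  1.42] 11.95 13.3 [ 1.7  2.  -0.5]
lock 0.86 3112 303.5 169.0 [635.3  39.5] [array([635.6,  31.5]), array([102.8,  51. ]), np.float64(7.9)]
[ 0.69419535 -0.21846269 -0.01693241] [-0.0169733   0.44798828  1.43298296 -0.00199922  1.26088198  1.41426372]
```

View pics/wr6.png

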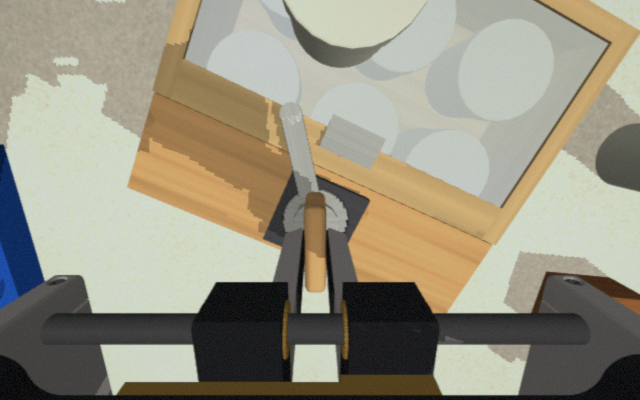

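The arm has come round with the key, now pointing to (290,105). It trails the tool by about 11°, the slot's play, so the key must be turned about that much past 90°.

```bash
python3 -m crank '[{"offset":[0,-0.0001,0],"spin":-5},{"offset":[0,-0.0002,0],"spin":-10},{"offset":[0,-0.0003,0],"spin":-15},{"offset":[0,-0.0004,0],"spin":-20},{"offset":[0,-0.0005,0],"spin":-24},{"offset":[0,-0.0006,0],"spin":-28},{"offset":[0,-0.0007,0],"spin":-32},{"offset":[0,-0.0007,0],"spin":-32}]'
python3 look.py wr7.png lock:115
python3 -c "
from h import *
s=manip.read_state();print(s['moment'],s['effort'][5])"
python3 -m crank '[{"offset":[0,0,0],"spin":-1},{"offset":[0,0,0],"spin":-2},{"offset":[0,0,0],"spin":-3},{"offset":[0,0,0],"spin":-4},{"offset":[0,0,0],"spin":-5},{"offset":[0,0,0],"spin":-6},{"offset":[0,0,0],"spin":-6},{"offset":[0,0,0],"spin":-6}]'
python3 look.py wr7.png lock:115
python3 -c "
from h import *
s=manip.read_state();print(s['moment'],s['effort'][5])"
```

```text
clock: 12.77
eef_pos: [597.9, 25.0, 132.9]
eef_rot: [3.14, 0.0, -0.419]
wrist_force: [1.1, 0.7, -1.3]
finger_gap: 13.4
[597.9  25.  132.9] [ 3.14   0.    -0.419] [-0.02  0.45  1.43 -0.    1.26  1.97] 12.7667 13.4 [ 1.1  0.7 -1.3]
[ 0.1851934  -0.33946026  0.03686519] 0.3642950300127268
clock: 13.53
eef_pos: [597.9, 25.0, 132.9]
eef_rot: [3.139, 0.0, -0.519]
wrist_force: [1.5, 0.1, -1.0]
finger_gap: 13.1
[597.9  25.  132.9] [ 3.139  0.    -0.519] [-0.02  0.45  1.43 -0.    1.26  2.07] 13.5333 13.1 [ 1.5  0.1 -1. ]
lock 0.7 2867 302.4 168.2 [637.1  13. ] [array([631.7,   6.7]), array([50.6, 98.9]), np.float64(61.4)]
[-0.02410902 -0.11400201  0.18895373] 0.20107038784772158
```

```bash
cat > ang.py <<'E'
from h import *
d=np.load('w.npy',allow_pickle=True).item();c,st=d['c'],d['st']
A=np.array([596.1,25.6])
for m in manip.masks_of(c,'lock')[:1]+manip.masks_of(c,'latch_tip')[:1]:
    ys,xs=np.nonzero(m['mask']);P=np.array([atz(c,(x,y),118,st)[:2] for x,y in zip(xs,ys)])-A
    r=np.linalg.norm(P,axis=1);q=P[(r>45)&(r<88)].mean(0);print(m['conf'],r.max().round(1),'arm yaw',np.degrees(np.arctan2(q[1],q[0])).round(1),'stop -16.8')
E
python3 - <<'E'
exec(open('look.py').read().split('import sys')[0]) if 0 else None
from h import *
st=manip.read_state();c=manip.camera('wrist');np.save('w.npy',dict(c=c,st=st),allow_pickle=True)
exec(open('ang.py').read().split('\n',2)[2])if 0 else exec(open('ang.py').read())
E
```

```text
0.87 91.9 arm yaw -16.8 stop -16.8
0.66 92.5 arm yaw -16.8 stop -16.8
```

The arm yaw measures −16.8°, exactly at the stop, and the turning moment is rising. I release the key and lift off.

```bash
python3 -m crank '[{"offset":[0,0,0],"spin":0},{"offset":[0,0,0],"spin":0},{"offset":[0,0,0],"spin":0},{"offset":[0,0,0],"spin":0},{"offset":[0,0,0],"spin":0},{"offset":[0,0,0],"spin":0},{"offset":[0,0,0],"spin":0},{"offset":[0,0,0],"spin":0}]' 0.5
python3 -m crank '[{"offset":[0,0,0.01],"spin":0},{"offset":[0,0,0.03],"spin":0},{"offset":[0,0,0.055],"spin":0},{"offset":[0,0,0.08],"spin":0},{"offset":[0,0,0.1],"spin":0},{"offset":[0,0,0.115],"spin":0},{"offset":[0,0,0.12],"spin":0},{"offset":[0,0,0.12],"spin":0}]'
python3 look.py wr8.png key_grip:169
python3 ang.py
python3 - <<'E'
from h import *
for n in ['top','scene']:
    c=manip.camera(n)
    print(n,[(np.round(m['location']),round(m['conf'],2)) for k in ['key_grip','jar_a_mid'] for m in manip.search_frame(c,k)[:6]])
a=c['pixels'][150:290,230:410];a=cv2.resize(a,(400,311))
w=cv2.imread('pics/wr8.png')[:300,120:500,::-1];w=cv2.resize(w,(394,311))
save(np.hstack([a,w]),'v8.png')
E
```

```text
clock: 14.45
eef_pos: [597.9, 25.0, 132.9]
eef_rot: [3.14, 0.0, -0.519]
wrist_force: [0.5, 1.2, -0.3]
finger_gap: 47.2
clock: 15.12
eef_pos: [598.3, 25.0, 254.4]
eef_rot: [3.141, -0.002, -0.519]
wrist_force: [-0.8, -0.1, -0.2]
finger_gap: 47.2
[598.3  25.  254.4] [ 3.141e+00 -2.000e-03 -5.190e-01] [-0.02  0.37  1.26 -0.    1.51  2.07] 15.1167 47.2 [-0.8 -0.1 -0.2]
key_grip 0.95 1039 315.3 193.0 [600.5  22.9] [array([597.6,  24.4]), array([27.4, 62.6]), np.float64(59.5)]
key_grip 0.89 2041 613.1 179.3 [ 464.1 -244.4] [array([ 466. , -239.4]), array([73.1, 43.5]), np.float64(53.3)]
0.84 92.8 arm yaw -16.5 stop -16.8
0.93 92.5 arm yaw -16.6 stop -16.8
top [(array([ 389., -326.,   77.]), 0.5), (array([ 674., -315.,   78.]), 0.89)]
scene [(array([ 398., -336.,   65.]), 0.57), (array([605.,  12., 155.]), 0.5), (array([ 699., -334.,   71.]), 0.89)]
```

View pics/v8.png

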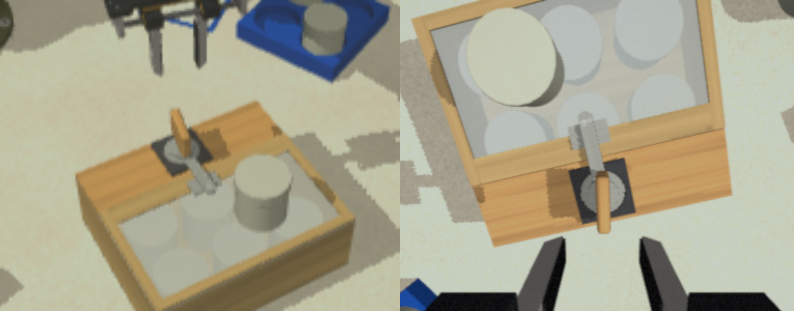

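The key stands upright in the lock, the arm lies across the lid's edge, jar b is in place, and the gripper is well clear.

```bash
python3 -c "
from cell import manip
print(manip.sign_off(), manip.read_state()['clock'])"
```

```text
the job is handed in; nothing more can be done
the job is handed in; nothing more can be done
```

The jar case is locked. I took the wooden key from its stand, pushed it home in the lock and turned it clockwise to the stop. Then I let go of it and lifted about 120 mm clear before handing in at about 15 s.

- **Key home:** the collar met the lock face at TCP z 132.6, against 133 predicted, with 18 N pushing back up.
- **Turn:** the arm trailed the key by about 11° of play, so I turned the key about 103°. After letting go, the arm measured −16.5° and −16.6° (two masks), against the stop at −16.8°.
- **Key at rest:** the last wrist view puts the handle's centre about 2 mm from the lock axis, and the picture shows it upright. I judged its depth from the seating height and the handle's apparent size, not by a direct measurement.
- **Jars:** jar a and jar b were where they started. Jar a read about the same before and after (within about 3 mm), and jar b was checked by eye only. Jars c and d I did not measure; the arm kept high on leaving that side.
- **Disagreements:** the final overhead search reported only the blue look-alike, probably because the gripper hid the key. The scene camera did find the key in the lock, at confidence 0.5. One earlier move stopped about 7 mm short and was corrected before the key went in.

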